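Find the sound slide clamp with a feeler gauge

TASK

Two black-jawed microscope slide clamps are on the bench for checking, and one has lost its spring. Lift the blue-handled feeler gauge out of its stand, slide its blade down into a clamp's gap and feel the drag; leave the gauge standing upright, let go, with its blade fully home in the clamp whose jaws drag on it, not in the slack one. Leave the yellow gauge in its stand.

Things in the scene. Friction and masses are not known exactly. Their poses are not given: they have to be found in the camera images.
- blue_gauge_grip (a point): Centre of the gauge's blue handle, 36 (x) x 18 (y) x 50 mm high (z up), gripped across its 18 mm. Below it a steel blade 24 (x) x 4 (y) x 45 mm, its end 70 mm below this point. About 80 g. It starts upright, hung by the handle's shoulders, blade loose in the slot of a fixed wooden stand 62x50x50 mm; the whole handle is above the stand.
- yellow_gauge_grip (a point): the same point on the yellow-handled gauge, alike but with a 2 mm blade, in a stand of its own: to be left alone
- jaw_p: Clamp P's +y jaw; origin mid-gap at mouth height; x along gap, y across, z up. Clamp: base 70x94x15 mm, fixed; two black sprung jaws 40 mm long (x), tops 55 mm above bench. Gap 22 mm wide at mouth, about 2 mm from 25 to 37 mm down; blade rests 40 mm down. Jaws give 12 mm each (origin moves with its jaw). One clamp, P or Q: about 7 N per jaw, resists the 4 mm blade with 4-18 N past 23 mm; the other under 1 N.
- jaw_q: Clamp Q's +y jaw, origin and axes as for P. Clamp Q is built and looks just like clamp P; only the drag on the blade tells which of the two is slack.
There are look-alikes about, which are no part of the job. Of the things shaped like the part that bears blue_gauge_grip, the blue one is meant.

How it is judged:
By the outcome, as a careful person would: the job done as asked, in the order asked, and still so for the second after the job is handed in, with the robot touching nothing.
It also fails if it takes over 48 s, if anything falls off the work surface, if the arm or the gripper's body presses on something with over 40 N, if the wrist force passes 120 N, or if a joint passes its speed limit or range.

ROBOT

A 6-joint arm with a two-finger parallel gripper is mounted at the origin on the work surface. World frame = base frame: x ahead of the robot, y to its left, z up, the work surface at z = 0. Lengths are in m, angles in rad, forces in N, time in s.
With the tool pointing down it reaches from about 0.25 to 0.725 m from the base axis. Payload 4 kg.
Tool frame: the origin (TCP) lies at the very end of the fingers, on their centre line; the grasp point (between the pads) lies 19 mm behind it; z points along the fingers, x is the direction in which the jaws open and shut, and the axes are right-handed (so a half turn about z gives the same grasp; the last joint's range is limited). The gripper opens to 85 mm and grips with 20 to 120 N. Pads are 22 mm wide; open, the fingers measure 114 mm over their backs; the gripper's body (76 mm by 85 mm) begins 54 mm behind the grasp point. The pads swing forward as they close: fully open they stand 13 mm farther back than shut.
Start: joints at [1.124, 0.241, 0.005, 1.335, 0, 1.571], TCP at [0.216, 0.451, 0.193] pointing down, gripper open.
Joint ranges: [-2.72, 2.72], [-1.05, 1.87], [-1.09, 1.28], [-1.99, 2.15], [-1.42, 1.44], [-3.14, 3.14]. Speed limits (rad/s): [2.79, 2.79, 3.14, 3.14, 3.14, 3.14].

INTERFACE

Orientations are given as a unit quaternion [x, y, z, w].
In Python, from bench import sense, snapshot, hand_in gives the robot as it stands.
- The arm moves only by the tool jog_arm, never from a script. Its arguments are lists of equal length, an entry for each row: "offset": the shift along the world's x, y, z in cm, a list of three; "rotation": the turn, a rotation vector about the world's x, y, z in degrees, a list of three; "hand": the gripper's target within -1 to 1 (fully open at 1, half-way at 0, shut at -1). A call has 1 to 12 rows; each row shifts and turns the commanded pose from where the row before left it; what a row does not reach is not made up. A row lasts 1/12 s, in which the tool goes at most 41.7 mm and 7.16 degrees, less where a joint would pass 70% of its speed; a pose out of reach is approached as far as the arm can. A call with a gripper value outside its range is refused whole. The fingers move at their own pace and stop on an object; "grip_force" is the grip in N (left out, the last holds). Time passes only in rows, so rows that do not move let the fingers close. It gives the time, the measured TCP pose, the force and the opening at its end, in the units of the state.
- sense(): the state, without advancing time (a new reading comes with each control period).
- snapshot(name): name is "side" or "top" or "wrist"; returns a dict with "pixels" (420x560x3 uint8, red, green, blue), "depth" (420x560 float32, m along the optical axis (not along the pixel's ray), 0 where there is no reading), "fx", "fy", "cx", "cy" (pixels), "cam_to_world" (4x4, takes a point from camera to world coordinates); the wrist camera has in their place "T_tool_cam" (4x4, takes a point from camera to tool coordinates, whose origin is the TCP and whose axes are the tool frame's). Camera axes: x right, y down, z forward; pixel columns grow to the right and rows downward; lengths in m; the calibration is good to about 2 mm. A picture is of the moment at which its call begins: read the wrist's pose just before it.
- hand_in(): hands the job in, once; it reports no verdict.
The state is a dict: "time_s": time; "q": joint angles; "dq": joint speeds; "tau": joint torques, N m; "position": TCP position; "orientation": TCP orientation; "contact_force": force on the tool from outside, world axes, zero at the start; "ft_torque": the same for the moment, N m; "width": opening from 0.0 (shut) to 1.0 (fully open).
Only numpy, scipy, OpenCV 4.12 (cv2) and the standard library are available. Lean on these libraries where they do the work, as an engineer would, in place of code of your own. Each camera call takes 0.05 s, during which the arm holds its last target. There are 200 camera calls.

## Working session

There is one attempt and no reset: what is moved stays moved. The work goes in short steps, Python scripts to look and compute and a tool call to move; the robot and the scene stay as the last step left them, time stands still between calls to the robot, and variables do not carry over. Pictures are saved under pics/ and viewed, about 8 in all and at most 12, crops included, and the job is handed in when it is done.

Besides the shell and the picture viewer there is one more tool, called as a command line: name --argument value ..., lists and objects as JSON in quotes. jog_arm: Moves the arm, as the interface text tells. Its arguments: {"type":"object","properties":{"offset":{"type":"array","items":{"type":"array","items":{"type":"number"}}},"rotation":{"type":"array","items":{"type":"array","items":{"type":"number"}}},"hand":{"type":"array","items":{"type":"number"}},"grip_force":{"type":"number"}},"required":["offset","rotation","hand"]}

```bash
mkdir -p pics; cat > h.py <<'E'
import numpy as np, cv2, pickle
from bench import sense, snapshot
def snap(name,fn):
    s=sense(); d=snapshot(name); d['state']=s
    pickle.dump(d,open(f'pics/{fn}.pkl','wb')); cv2.imwrite(f'pics/{fn}.png',cv2.cvtColor(d['pixels'],cv2.COLOR_RGB2BGR)); return d
def load(fn): return pickle.load(open(f'pics/{fn}.pkl','rb'))
def cloud(d):
    v,u=np.mgrid[0:420,0:560]; z=d['depth']
    p=np.stack([(u-d['cx'])/d['fx']*z,(v-d['cy'])/d['fy']*z,z,np.ones_like(z)],-1)
    if 'cam_to_world' in d: T=d['cam_to_world']
    else:
        from scipy.spatial.transform import Rotation as R
        W=np.eye(4); W[:3,:3]=R.from_quat(d['state']['orientation']).as_matrix(); W[:3,3]=d['state']['position']; T=W@d['T_tool_cam']
    w=(p@np.array(T).T)[...,:3]; w[z==0]=np.nan; return w
def crop(fn,u0,v0,u1,v1,k,out): cv2.imwrite(f'pics/{out}.png',cv2.resize(cv2.imread(f'pics/{fn}.png')[v0:v1,u0:u1],None,fx=k,fy=k,interpolation=cv2.INTER_CUBIC))
E
python3 - <<'E'
from h import *
a=snap('top','t0'); b=snap('side','s0')
im=np.vstack([cv2.imread('pics/t0.png'),cv2.imread('pics/s0.png')])
print(sense()); 
for d in(a,b): print(np.round(d['cam_to_world'],3))
E
```

```text
{'time_s': 0.1, 'q': array([ 1.12397240e+00,  2.41306411e-01,  3.85519279e-03,  1.33518660e+00,
       -3.67722153e-05,  1.57080612e+00]), 'dq': array([ 0.00215595, -0.00150925,  0.00277761,  0.00084021, -0.00010527,
       -0.00056406]), 'tau': array([-7.14416074e-04, -3.73137510e+01,  2.53010523e+01,  1.08454502e-02,
       -5.96450172e-05, -4.28984421e-06]), 'position': array([0.21579013, 0.45033698, 0.1926162 ]), 'orientation': array([ 8.46200640e-01,  5.32863612e-01, -7.69333389e-04,  5.06197749e-04]), 'contact_force': array([ 0.25609798, -0.30543709,  0.14768721]), 'ft_torque': array([-0.03723447, -0.00265476,  0.00348358]), 'width': 0.9999422784898533}
[[-0.007 -0.984  0.179  0.373]
 [-1.     0.011  0.02  -0.017]
 [-0.022 -0.179 -0.984  0.836]
 [ 0.     0.     0.     1.   ]]
[[-0.976 -0.144  0.161  0.395]
 [-0.216  0.678 -0.703  0.46 ]
 [-0.008 -0.721 -0.693  0.523]
 [ 0.     0.     0.     1.   ]]
```

View pics/t0.png

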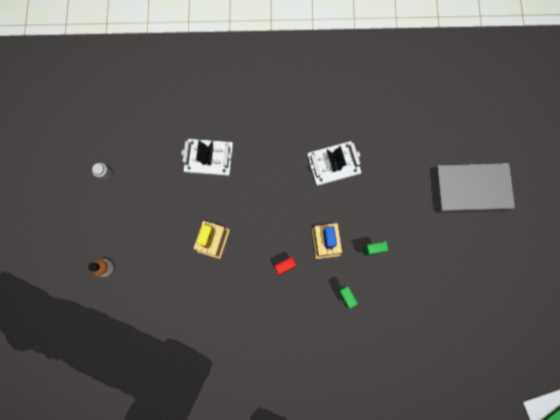

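View pics/s0.png

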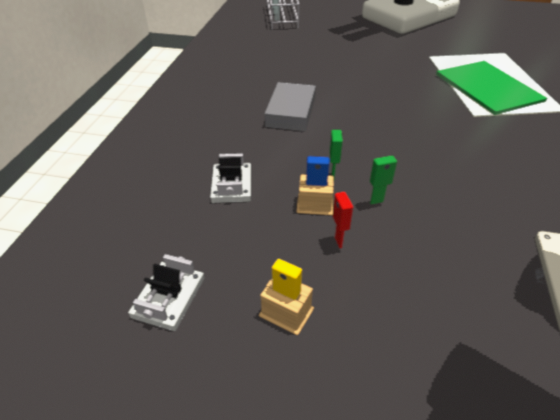

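Candidates for the gauge in the top view: blue (330,238), yellow (205,236), red (285,265), and green (377,248) and (348,297). I choose the blue one. The clamps are at (207,157) and (335,162). Next I measure these and check in an enlarged crop.

```bash
python3 - <<'E'
from h import *
d=load('t0'); w=cloud(d); hsv=cv2.cvtColor(d['pixels'],cv2.COLOR_RGB2HSV)
b=(hsv[...,0]>100)&(hsv[...,0]<130)&(hsv[...,1]>120)&(hsv[...,2]>60)
def rect(p,n):
    r=cv2.minAreaRect((p[:,:2]*1000).astype(np.float32)); print(n,len(p),np.round(r,1) if 0 else r,'z',np.percentile(p[:,2],[5,50,95]).round(4))
p=w[b]; p=p[np.isfinite(p).all(1)]; print(p[:,2].max())
rect(p[p[:,2]>np.nanmax(p[:,2])-.008],'bluetop')
for n,(u0,u1,v0,v1) in dict(A=(175,240,130,185),B=(300,370,135,190)).items():
    q=w[v0:v1,u0:u1].reshape(-1,3); c=d['pixels'][v0:v1,u0:u1].reshape(-1,3).max(1); 
    rect(q[(q[:,2]>.009)],n+' all'); rect(q[(abs(q[:,2]-.055)<.006)&(c<60)],n+' jawtops')
    rect(q[(abs(q[:,2]-.015)<.004)],n+' base')
s=w[220:262,310:346].reshape(-1,3); rect(s[abs(s[:,2]-.05)<.005],'stand')
y=cv2.imread('pics/t0.png')
i=np.hstack([cv2.resize(y[125:195,175:245],(400,400),interpolation=2),cv2.resize(y[125:195,300:370],(400,400),interpolation=2)])
cv2.imwrite('pics/c1.png',i)
E
```

```text
0.10437619910984564
bluetop 178 ((455.1484069824219, -91.87367248535156), (33.50160598754883, 16.368459701538086), 7.752170085906982) z [0.0985 0.101  0.103 ]
A all 1597 ((631.4120483398438, 143.9246826171875), (99.8832778930664, 70.42828369140625), 84.67774200439453) z [0.014  0.0182 0.0542]
A jawtops 102 ((628.6276245117188, 143.5199432373047), (27.234102249145508, 35.512123107910156), 82.58381652832031) z [0.0496 0.0541 0.0575]
A base 850 ((631.42041015625, 144.01486206054688), (93.98363494873047, 70.42828369140625), 84.67774200439453) z [0.0135 0.0162 0.0184]
B all 1625 ((614.9447021484375, -112.02269744873047), (70.55049896240234, 99.59226989746094), 15.006699562072754) z [0.014  0.0179 0.0544]
B jawtops 97 ((612.9747314453125, -112.12710571289062), (35.204833984375, 26.20127296447754), 16.095666885375977) z [0.0497 0.0543 0.0568]
B base 893 ((615.0780639648438, -112.3153305053711), (70.42274475097656, 94.41542053222656), 15.224952697753906) z [0.0133 0.0161 0.0183]
stand 433 ((456.4637451171875, -92.79116821289062), (55.99415969848633, 44.43497085571289), 7.263767719268799) z [0.0484 0.051  0.0532]
```

View pics/c1.png

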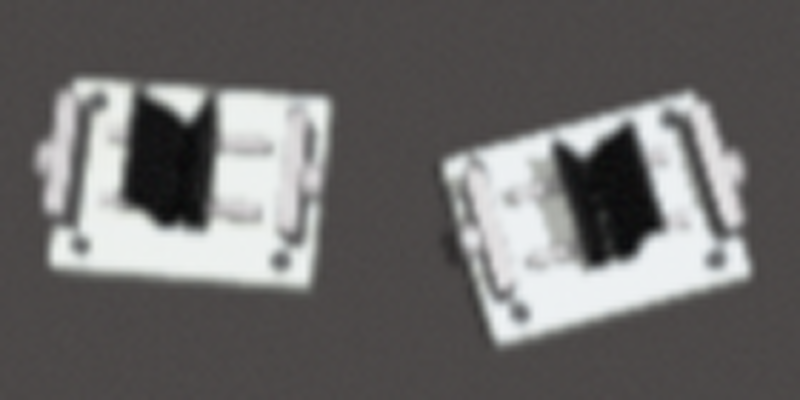

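The crop shows clamp A's jaws at about (170,155), gap yaw about -5°, and clamp B's jaws at about (610,195), gap yaw about +15°. I'm moving above the blue gauge.

jog_arm --offset '[[1.6,-3.6,0],[1.6,-3.6,0],[1.6,-3.6,0],[1.6,-3.6,0],[1.6,-3.6,0],[1.6,-3.6,0],[1.6,-3.6,0],[1.6,-3.6,0],[1.6,-3.6,0],[1.6,-3.6,0],[1.6,-3.6,0],[1.6,-3.6,0]]' --rotation '[[0,0,2.76],[0,0,2.76],[0,0,2.76],[0,0,2.76],[0,0,2.76],[0,0,2.76],[0,0,2.76],[0,0,2.76],[0,0,2.76],[0,0,2.76],[0,0,2.76],[0,0,2.76]]' --hand '[1,1,1,1,1,1,1,1,1,1,1,1]'

```text
time_s: 1.1
position: [0.4081, 0.0169, 0.1933]
orientation: [0.658, 0.753, -0.0, -0.0]
contact_force: [0.5, 0.8, 1.0]
width: 1.001
```

jog_arm --offset '[[1.57,-3.63,0],[1.57,-3.63,0],[1.57,-3.63,0],[0,0,0],[0,0,0]]' --rotation '[[0,0,0],[0,0,0],[0,0,0],[0,0,0],[0,0,0]]' --hand '[1,1,1,0.2,0]'

```text
time_s: 1.52
position: [0.455, -0.0917, 0.1925]
orientation: [0.661, 0.751, -0.0, -0.001]
contact_force: [-0.3, 0.5, -0.9]
width: 0.744
```

```bash
python3 - <<'E'
from h import *
d=snap('wrist','w1'); s=d['state']; print(s['position'],s['orientation'],s['q'],s['width'],s['contact_force'])
w=cloud(d); hsv=cv2.cvtColor(d['pixels'],cv2.COLOR_RGB2HSV)
b=(hsv[...,0]>100)&(hsv[...,0]<130)&(hsv[...,1]>120)&(hsv[...,2]>50)
p=w[b]; p=p[np.isfinite(p).all(1)]; p=p[(p[:,2]>.094)&(p[:,2]<.106)]
print(len(p),cv2.minAreaRect((p[:,:2]*1000).astype(np.float32)),np.median(p,0))
E
```

```text
[ 0.45498836 -0.09169368  0.1925148 ] [ 6.60843649e-01  7.50523008e-01 -3.72971773e-04 -8.64143143e-04] [-1.99025534e-01  1.71749766e-01 -8.44076212e-02  1.31650880e+00
  2.16862479e-04 -3.25936712e-01] 0.7441349632998826 [-0.27383121  0.49449877 -0.93495826]
847 ((456.568115234375, -94.03130340576172), (35.498207092285156, 17.699115753173828), 7.766470909118652) [ 0.45541132 -0.09330606  0.10091439]
```

View pics/w1.png

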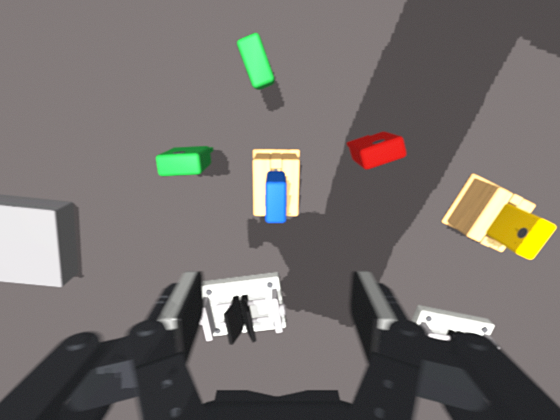

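The wrist view shows the blue handle upright in its stand at (276,197), the neighbours standing clear, and a clamp at (243,305). I'm descending.

jog_arm --offset '[[0.05,-0.15,-3.0],[0,0,-3.5],[0,0,-3.0],[0,0,-2.2],[0,0,-1.5],[0,0,0],[0,0,0],[0,0,0],[0,0,0],[0,0,0]]' --rotation '[[0,0,0],[0,0,0],[0,0,0],[0,0,0],[0,0,0],[0,0,0],[0,0,0],[0,0,0],[0,0,0],[0,0,0]]' --hand '[0,0,0,0,0,-0.3,-1,-1,-1,-1]' --grip_force 60

```text
time_s: 2.4
position: [0.4565, -0.0911, 0.0626]
orientation: [0.659, 0.752, 0.001, 0.001]
contact_force: [-0.6, 1.3, -0.4]
width: 0.156
```

jog_arm --offset '[[0,0,0],[0,0,0],[0,0,0]]' --rotation '[[0,0,0],[0,0,0],[0,0,0]]' --hand '[-1,-1,-1]'

```text
time_s: 2.65
position: [0.456, -0.0915, 0.0618]
orientation: [0.659, 0.752, 0.0, 0.0]
contact_force: [-0.5, 1.5, 0.1]
width: 0.156
```

```bash
python3 - <<'E'
from h import *
s=sense();print(s['position'],s['width'],s['contact_force'])
snap('wrist','w2'); d=snap('side','s2'); 
a=cv2.imread('pics/w2.png'); b=cv2.imread('pics/s2.png')[110:250,240:420]
cv2.imwrite('pics/c2.png',np.hstack([cv2.resize(a,(440,330)),cv2.resize(b,(360,280))[:, :].__class__(0) if 0 else cv2.copyMakeBorder(cv2.resize(b,(360,280)),0,50,0,0,0)]))
E
```

```text
[ 0.45597467 -0.09147243  0.061839  ] 0.1562997259023673 [-0.47862626  1.48717796  0.06046872]
```

View pics/c2.png

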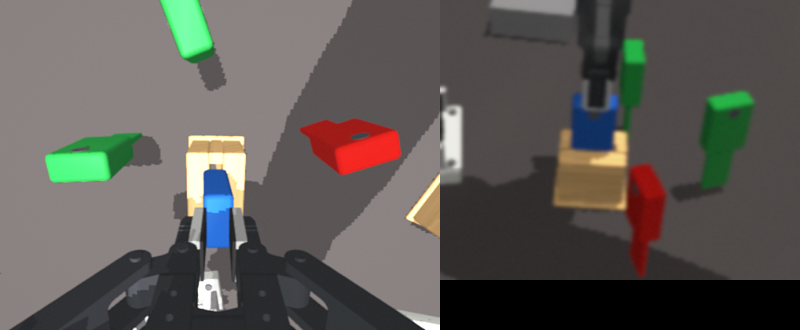

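Gripped: the handle is at (217,205) between the pads, and the side view agrees. I'm lifting, and refining the clamp poses from the wrist cloud.

jog_arm --offset '[[0,0,1.0],[0,0,2.0],[0,0,3.0],[0,0,3.0],[0,0,0],[0,0,0]]' --rotation '[[0,0,0],[0,0,0],[0,0,0],[0,0,0],[0,0,0],[0,0,0]]' --hand '[-1,-1,-1,-1,-1,-1]'

```text
time_s: 3.25
position: [0.4575, -0.0922, 0.1535]
orientation: [0.659, 0.752, 0.001, 0.002]
contact_force: [0.2, -0.1, -0.1]
width: -0.001
```

```bash
python3 - <<'E'
from h import *
s=sense();print(s['position'],s['orientation'],s['width'],s['contact_force'])
d=load('w1'); w=cloud(d)
def R(p): return cv2.minAreaRect((p[:,:2]*1000).astype(np.float32))
q=w[265:345,195:292].reshape(-1,3); c=d['pixels'][265:345,195:292].reshape(-1,3).max(1)
m=(abs(q[:,0]-.615)<.07)&(abs(q[:,1]+.112)<.07)
print('B w base',R(q[m&(abs(q[:,2]-.015)<.005)]),'tops',R(q[m&(abs(q[:,2]-.055)<.004)&(c<60)]))
# fine structure of jaw tops in clamp frame
d=load('t0');w=cloud(d)
for n,(u0,u1,v0,v1),c0,a in (('A',(175,240,130,185),(.6314,.1440),-5.3),('B',(300,370,135,190),(.6151,-.1123),15.2)):
    q=w[v0:v1,u0:u1].reshape(-1,3);c=d['pixels'][v0:v1,u0:u1].reshape(-1,3).max(1)
    m=(abs(q[:,2]-.055)<.005)&(c<60); t=np.deg2rad(a); r=(q[m][:,:2]-c0)@np.array([[np.cos(t),-np.sin(t)],[np.sin(t),np.cos(t)]])*1000
    print(n,'x',np.percentile(r[:,0],[2,50,98]),'y hist',np.histogram(r[:,1],np.arange(-24,25,3)))
E
```

```text
[ 0.45754432 -0.09220979  0.1534663 ] [0.65932018 0.75185736 0.00109047 0.00249426] -0.0007787116870007578 [ 0.22728058 -0.11879133 -0.10436295]
B w base ((614.731201171875, -111.04380798339844), (70.90141296386719, 88.77194213867188), 14.703518867492676) tops ((614.670654296875, -112.60885620117188), (39.435367584228516, 27.54340171813965), 15.230749130249023)
A x [-19.5407015   -3.81740653  15.07543834] y hist (array([ 0,  0,  0, 22, 18,  2,  0,  0,  0,  0,  3, 35,  8,  0,  0,  0]), array([-24, -21, -18, -15, -12,  -9,  -6,  -3,   0,   3,   6,   9,  12,
        15,  18,  21,  24]))
B x [-19.40171139  -2.65687403  14.17623628] y hist (array([ 0,  0,  0,  2, 34,  8,  0,  0,  0,  0,  3, 19, 21,  0,  0,  0]), array([-24, -21, -18, -15, -12,  -9,  -6,  -3,   0,   3,   6,   9,  12,
        15,  18,  21,  24]))
```

The fingers closed to zero, so the handle slipped out. Looking.

```bash
python3 - <<'E'
from h import *
d=snap('wrist','w3'); e=snap('side','s3')
w=cloud(d); hsv=cv2.cvtColor(d['pixels'],cv2.COLOR_RGB2HSV)
b=(hsv[...,0]>100)&(hsv[...,0]<130)&(hsv[...,1]>120)&(hsv[...,2]>50)
p=w[b]; p=p[np.isfinite(p).all(1)]; print(len(p),np.percentile(p,[2,50,98],axis=0))
p=p[p[:,2]>.094];print(cv2.minAreaRect((p[:,:2]*1000).astype(np.float32)))
a=cv2.imread('pics/w3.png'); b=cv2.imread('pics/s3.png')[110:250,240:420]
cv2.imwrite('pics/c3.png',np.hstack([cv2.resize(a,(440,330)),cv2.copyMakeBorder(cv2.resize(b,(360,280)),0,50,0,0,0)]))
E
```

```text
1889 [[ 4.25051262e-01 -5.10299145e-02  5.64777696e-04]
 [ 4.43767429e-01 -2.85572481e-02  3.64020951e-02]
 [ 4.65938927e-01 -3.47595252e-04  5.11322374e-02]]
((0.0, 0.0), (0.0, 0.0), 0.0)
```

View pics/c3.png

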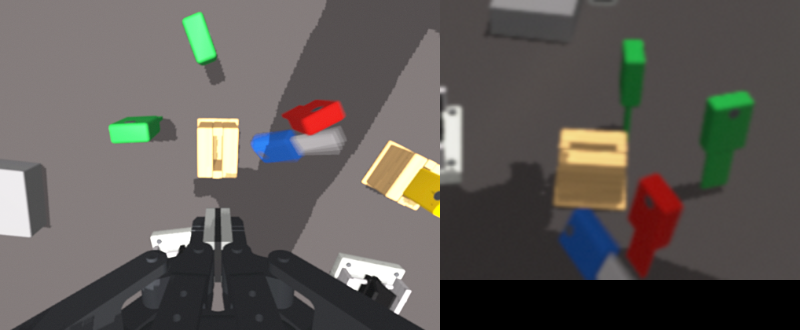

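The gauge came out and now lies between the stand and the red gauge, handle at (277,147) and blade toward (335,140). I need its exact lie.

```bash
python3 - <<'E'
from h import *
e=snap('top','t3')
for n in('w3','s3','t3'):
    d=load(n); w=cloud(d); hsv=cv2.cvtColor(d['pixels'],cv2.COLOR_RGB2HSV)
    H,S,V=[hsv[...,i].astype(int) for i in range(3)]
    roi=(w[...,0]>.38)&(w[...,0]<.50)&(w[...,1]>-.06)&(w[...,1]<.06)&(w[...,2]>.004)
    b=roi&(H>100)&(H<130)&(S>120)&(V>40); g=roi&(S<50)&(V>70); r=roi&((H<8)|(H>172))&(S>120)
    for k,m in(('blue',b),('blade',g),('red',r)):
        p=w[m]
        if len(p)<10: print(n,k,len(p)); continue
        print(n,k,len(p),'med',np.median(p,0).round(4),'lo',np.percentile(p,3,axis=0).round(4),'hi',np.percentile(p,97,axis=0).round(4))
        if k!='red' and len(p)>60:
            # dominant plane by RANSAC + in-plane rect
            rng=np.random.default_rng(0);best=None
            for _ in range(400):
                a=p[rng.choice(len(p),3,False)];nn=np.cross(a[1]-a[0],a[2]-a[0]);L=np.linalg.norm(nn)
                if L<1e-6: continue
                nn/=L;i=abs((p-a[0])@nn)<.0015
                if best is None or i.sum()>best.sum():best=i
            q=p[best];c=q.mean(0);U=np.linalg.svd(q-c,full_matrices=False)[2]
            xy=((q-c)@U[:2].T*1000).astype(np.float32)
            R=cv2.minAreaRect(xy);t=np.deg2rad(R[2])
            ax=np.cos(t)*U[0]+np.sin(t)*U[1];ay=-np.sin(t)*U[0]+np.cos(t)*U[1]
            cc=c+(R[0][0]*U[0]+R[0][1]*U[1])/1000
            print('   plane n',U[2].round(3),'in',best.sum(),'ctr',cc.round(4),'size',np.round(R[1],1),ax.round(3),ay.round(3))
a=cv2.imread('pics/w3.png')[120:240,290:460]; b=cv2.imread('pics/s3.png')[180:280,270:370]
cv2.imwrite('pics/c4.png',np.hstack([cv2.resize(a,(480,340),interpolation=2),cv2.resize(b,(320,340),interpolation=2)]))
E
```

```text
w3 blue 1708 med [ 0.4442 -0.0283  0.0375] lo [ 0.4258 -0.0503  0.0229] hi [ 0.464  -0.0064  0.0507]
   plane n [ 0.695 -0.055  0.717] in 1027 ctr [ 0.452  -0.0253  0.0349] size [35.4 46.8] [ 0.57   0.65  -0.503] [-0.438  0.758  0.483]
w3 blade 1281 med [0.4265 0.0105 0.0542] lo [ 0.4115 -0.0499  0.0387] hi [0.4428 0.0319 0.2582]
   plane n [ 0.699 -0.046  0.713] in 1042 ctr [0.4263 0.0117 0.0529] size [28.8 45.8] [-0.562 -0.651  0.51 ] [-0.441  0.758  0.481]
w3 red 2311 med [ 0.4004 -0.0119  0.0948] lo [ 0.3866 -0.0253  0.015 ] hi [0.4152 0.0065 0.0982]
s3 blue 591 med [ 0.4447 -0.0005  0.0341] lo [ 0.4262 -0.0216  0.0098] hi [0.4638 0.0168 0.0426]
   plane n [0.714 0.64  0.285] in 375 ctr [ 4.501e-01 -4.000e-04  2.560e-02] size [36.8 48.5] [-0.316 -0.069  0.946] [ 0.625 -0.765  0.153]
s3 blade 496 med [0.4218 0.0223 0.0244] lo [ 0.4011 -0.0548  0.0064] hi [0.453  0.0462 0.3002]
   plane n [-0.717 -0.637 -0.282] in 294 ctr [0.416  0.031  0.0167] size [25.9 45.9] [-0.293 -0.092  0.952] [ 0.633 -0.765  0.121]
s3 red 826 med [0.398  0.0012 0.0727] lo [ 0.3823 -0.0141  0.009 ] hi [0.4118 0.0152 0.0971]
t3 blue 306 med [0.4485 0.0068 0.0392] lo [ 0.431  -0.0123  0.0114] hi [0.4669 0.0262 0.0444]
   plane n [-0.71  -0.678  0.192] in 137 ctr [4.459e-01 3.000e-04 2.480e-02] size [40.1 48.5] [-0.043 -0.23  -0.972] [ 0.703 -0.698  0.134]
t3 blade 9089 med [ 0.4139 -0.0495  0.6498] lo [ 0.3815 -0.0593  0.6246] hi [ 0.4819 -0.0354  0.6646]
   plane n [0.256 0.054 0.965] in 3972 ctr [ 0.4347 -0.049   0.6492] size [113.6  23. ] [-0.967  0.009  0.256] [ 0.005 -0.998  0.055]
t3 red 231 med [ 0.3934 -0.0015  0.0957] lo [ 0.3816 -0.0173  0.0578] hi [0.4105 0.0182 0.1003]
```

View pics/c4.png

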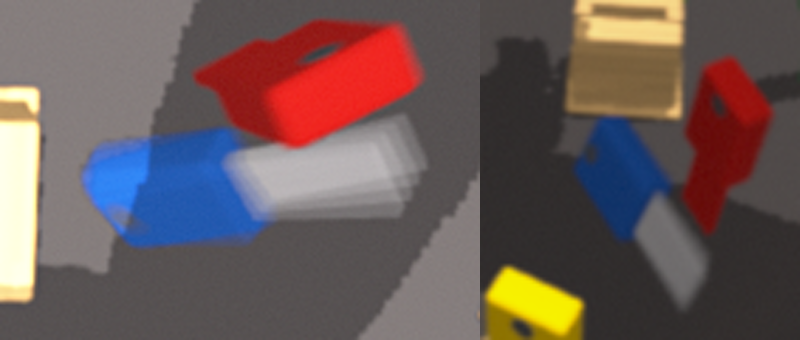

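The images are blurred: the gauge is still toppling. I let it settle and open the fingers meanwhile.

jog_arm --offset '[[-1.5,1.5,2],[-1.5,1.5,2],[0,0,0],[0,0,0],[0,0,0],[0,0,0]]' --rotation '[[0,0,0],[0,0,0],[0,0,0],[0,0,0],[0,0,0],[0,0,0]]' --hand '[0.5,0.5,0.5,0.5,0.5,0.5]'

```text
time_s: 3.9
position: [0.4252, -0.0617, 0.19]
orientation: [0.659, 0.752, -0.001, -0.001]
contact_force: [0.3, -0.5, -0.5]
width: 0.746
```

```bash
cat > pl.py <<'E'
from h import *
def planes(n,box):
    d=load(n); w=cloud(d); hsv=cv2.cvtColor(d['pixels'],cv2.COLOR_RGB2HSV)
    H,S,V=[hsv[...,i].astype(int) for i in range(3)]
    roi=(w[...,0]>box[0])&(w[...,0]<box[1])&(w[...,1]>box[2])&(w[...,1]<box[3])&(w[...,2]>.004)&(w[...,2]<box[4])
    for k,m in(('blue',roi&(H>100)&(H<130)&(S>120)&(V>30)),('blade',roi&(S<50)&(V>75)),('red',roi&((H<8)|(H>172))&(S>120))):
        p=w[m]
        if len(p)<30: print(n,k,len(p)); continue
        print(n,k,len(p),'med',np.median(p,0).round(4),'lo',np.percentile(p,3,axis=0).round(4),'hi',np.percentile(p,97,axis=0).round(4))
        if k=='red': continue
        rng=np.random.default_rng(0);best=None
        for _ in range(400):
            a=p[rng.choice(len(p),3,False)];nn=np.cross(a[1]-a[0],a[2]-a[0]);L=np.linalg.norm(nn)
            if L<1e-6: continue
            nn/=L;i=abs((p-a[0])@nn)<.0015
            if best is None or i.sum()>best.sum():best=i
        q=p[best];c=q.mean(0);U=np.linalg.svd(q-c,full_matrices=False)[2]
        R=cv2.minAreaRect(((q-c)@U[:2].T*1000).astype(np.float32));t=np.deg2rad(R[2])
        ax=np.cos(t)*U[0]+np.sin(t)*U[1];ay=-np.sin(t)*U[0]+np.cos(t)*U[1]
        print('   n',U[2].round(3),'in',best.sum(),'ctr',(c+(R[0][0]*U[0]+R[0][1]*U[1])/1000).round(4),'size',np.round(R[1],1),ax.round(3),ay.round(3))
E
python3 - <<'E'
from pl import *
for n,c in(('w5','wrist'),('s5','side'),('t5','top')):
    snap(c,n); planes(n,(.36,.52,-.065,.10,.12))
print(sense()['position'],sense()['orientation'])
a=cv2.imread('pics/w5.png'); b=cv2.imread('pics/s5.png')[120:330,240:420]
cv2.imwrite('pics/c5.png',np.hstack([cv2.resize(a,(500,375)),cv2.resize(b,(300,375),interpolation=2)]))
E
```

```text
w5 blue 1469 med [0.4681 0.0211 0.0189] lo [ 0.4455 -0.002   0.0085] hi [0.493  0.0439 0.0205]
   n [ 0.    -0.005  1.   ] in 1200 ctr [0.4708 0.0218 0.019 ] size [35.6 48.9] [-0.674 -0.738 -0.004] [-0.738  0.674  0.004]
w5 blade 983 med [0.4362 0.0535 0.0122] lo [0.4166 0.0126 0.0098] hi [0.482  0.0726 0.0192]
   n [-0.002 -0.003  1.   ] in 871 ctr [0.4362 0.0544 0.0122] size [24.8 44.8] [-0.68  -0.733 -0.003] [-0.733  0.68   0.001]
w5 red 621 med [ 0.3708 -0.0119  0.0121] lo [ 0.3606 -0.0262  0.0106] hi [0.384  0.0029 0.0134]
s5 blue 636 med [0.4693 0.0271 0.0172] lo [0.4453 0.0022 0.0068] hi [0.494  0.0488 0.0189]
   n [0.003 0.011 1.   ] in 469 ctr [0.4697 0.0237 0.0175] size [34.7 48.9] [-0.671 -0.741  0.01 ] [ 0.741 -0.671  0.005]
s5 blade 435 med [0.4342 0.0554 0.0104] lo [0.415  0.036  0.0073] hi [0.4551 0.0739 0.0121]
   n [ 0.012  0.005 -1.   ] in 368 ctr [0.4343 0.0543 0.0106] size [25.  46.5] [-0.692 -0.722 -0.011] [ 0.722 -0.692  0.005]
s5 red 199 med [ 0.3704 -0.0106  0.0104] lo [ 0.3605 -0.0252  0.0073] hi [0.3833 0.0035 0.0123]
t5 blue 330 med [0.4699 0.0273 0.0191] lo [0.4462 0.0113 0.0159] hi [0.4935 0.0468 0.022 ]
   n [-0.001  0.02   1.   ] in 224 ctr [0.471  0.0244 0.0188] size [48.5 34.1] [-0.762  0.647 -0.014] [ 0.647  0.762 -0.015]
t5 blade 267 med [0.4352 0.0551 0.0122] lo [0.4175 0.0374 0.0095] hi [0.4546 0.0729 0.0146]
   n [ 0.02   0.03  -0.999] in 191 ctr [0.4351 0.0556 0.0121] size [23. 44.] [0.662 0.748 0.036] [ 0.749 -0.662 -0.005]
t5 red 0
[ 0.42535309 -0.06174159  0.19037082] [ 6.59416022e-01  7.51777575e-01 -5.62163137e-04 -8.19551238e-04]
```

View pics/c5.png

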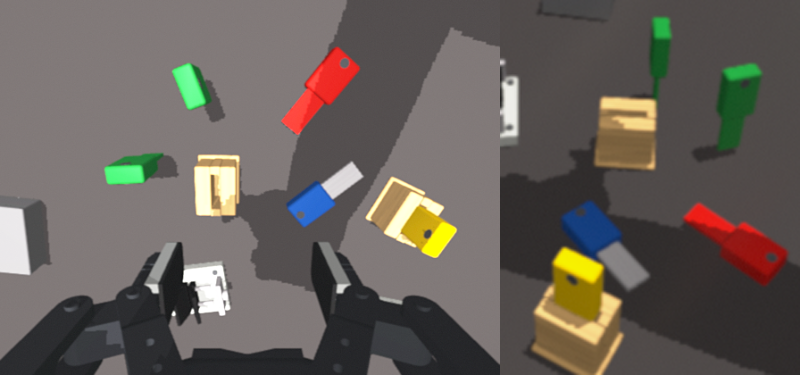

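The gauge now lies flat, handle centre about (0.470, 0.023), blade pointing along (-0.74, 0.67). The red gauge was knocked flat too, and yellow is untouched. Plan: grip across the 36 mm with the tool tilted 35° toward the blade, then swing it upright.

jog_arm --offset '[[0.6,1.26,-1],[0.6,1.26,-1],[0.6,1.26,-1],[0.6,1.26,-1],[0.6,1.26,-1],[0.6,1.26,-1],[0.6,1.26,-1],[0,0,0],[0,0,0],[0,0,0],[0,0,0],[0,0,0]]' --rotation '[[0,0,-7.13],[0,0,-7.13],[0,0,-7.13],[0,0,-7.13],[0,0,-7.13],[0,0,-7.13],[0,0,-7.13],[4.72,5.17,0],[4.72,5.17,0],[4.72,5.17,0],[4.72,5.17,0],[4.72,5.17,0]]' --hand '[0.5,0.5,0.5,0.5,0.5,0.5,0.5,0.5,0.4,0.4,0.4,0.4]'

```text
time_s: 5.05
position: [0.4689, 0.0262, 0.1218]
orientation: [0.872, 0.385, -0.121, -0.277]
contact_force: [0.8, -0.4, -0.2]
width: 0.702
```

```bash
cat > st.py <<'E'
from h import *
from scipy.spatial.transform import Rotation as R
s=sense();m=R.from_quat(s['orientation']).as_matrix()
print(round(s['time_s'],2),'pos',s['position'].round(4),'w',round(s['width'],3),'F',s['contact_force'].round(1),'M',s['ft_torque'].round(2));print('q',s['q'].round(2),'x',m[:,0].round(3),'z',m[:,2].round(3))
E
python3 st.py
```

```text
5.05 pos [0.4689 0.0262 0.1218] w 0.702 F [ 0.8 -0.4 -0.2] M [-0.38 -0.42 -0.01]
q [-0.17  0.68  0.29  1.73  0.32  0.48] x [0.675 0.738 0.002] z [-0.424  0.39  -0.817]
```

jog_arm --offset '[[-0.2,0,-3],[0,0,-3],[0,0,-2.5],[0,0,-1.5],[0,0,-0.7],[0,0,-0.4],[0,0,0],[0,0,0]]' --rotation '[[0,0,0],[0,0,0],[0,0,0],[0,0,0],[0,0,0],[0,0,0],[0,0,0],[0,0,0]]' --hand '[0.4,0.4,0.4,0.4,0.4,0.4,0.4,0.4]'

```text
time_s: 5.72
position: [0.4663, 0.0266, 0.0111]
orientation: [0.873, 0.385, -0.121, -0.275]
contact_force: [0.3, 0.6, 0.3]
width: 0.7
```

```bash
python3 st.py; python3 - <<'E'
from pl import *
snap('wrist','w6'); planes('w6',(.40,.52,-.04,.10,.05))
E
```

```text
5.72 pos [0.4663 0.0266 0.0111] w 0.7 F [0.3 0.6 0.3] M [-0.36 -0.38  0.01]
q [-0.17  0.77  0.17  1.5   0.31  0.48] x [0.674 0.739 0.001] z [-0.423  0.387 -0.82 ]
w6 blue 5513 med [0.4716 0.0222 0.0189] lo [ 0.4492 -0.0005  0.0169] hi [0.4948 0.0443 0.0202]
   n [-0.002  0.001 -1.   ] in 5166 ctr [0.4715 0.0223 0.0189] size [49.  35.3] [ 0.739 -0.674 -0.002] [-0.674 -0.739  0.   ]
w6 blade 2926 med [0.4377 0.053  0.0121] lo [0.4172 0.0104 0.0109] hi [0.4848 0.0723 0.0196]
   n [ 0.001  0.    -1.   ] in 2635 ctr [0.4354 0.0549 0.012 ] size [44.2 24.1] [ 0.733 -0.68   0.001] [-0.68  -0.733 -0.001]
w6 red 0
```

jog_arm --offset '[[0,0,0],[0,0,0],[0,0,0],[0,0,0],[0,0,0],[0,0,0]]' --rotation '[[0,0,0],[0,0,0],[0,0,0],[0,0,0],[0,0,0],[0,0,0]]' --hand '[0.1,-0.2,-0.5,-1,-1,-1]' --grip_force 80

```text
time_s: 6.27
position: [0.4657, 0.0267, 0.0105]
orientation: [0.873, 0.385, -0.121, -0.275]
contact_force: [-0.5, 0.5, 0.4]
width: -0.005
```

```bash
python3 st.py
```

```text
6.27 pos [0.4657 0.0267 0.0105] w -0.005 F [-0.5  0.5  0.4] M [-0.39 -0.39  0.04]
q [-0.17  0.77  0.17  1.5   0.31  0.48] x [0.674 0.739 0.   ] z [-0.423  0.387 -0.819]
```

```bash
python3 - <<'E'
from pl import *
a=snap('wrist','w7'); planes('w7',(.36,.55,-.06,.12,.06))
b=snap('side','s7'); planes('s7',(.36,.55,-.06,.12,.06))
a=cv2.imread('pics/w7.png'); b=cv2.imread('pics/s7.png')[150:330,220:400]
cv2.imwrite('pics/c7.png',np.hstack([cv2.resize(a,(450,338)),cv2.resize(b,(338,338),interpolation=2)]))
E
```

```text
w7 blue 3654 med [0.4657 0.0277 0.0189] lo [0.4476 0.0074 0.0173] hi [0.4867 0.0457 0.0203]
   n [-0.003 -0.     1.   ] in 3432 ctr [0.4675 0.0258 0.0189] size [35.4 38.8] [0.678 0.735 0.002] [-0.735  0.678 -0.002]
w7 blade 2958 med [0.4377 0.0531 0.0121] lo [0.4172 0.0124 0.0109] hi [0.482  0.0727 0.0573]
   n [-0.001 -0.003 -1.   ] in 2660 ctr [0.4353 0.0551 0.012 ] size [24.1 44.1] [-0.674 -0.738  0.003] [-0.738  0.674 -0.001]
w7 red 1752 med [ 0.372  -0.0117  0.0119] lo [ 0.3607 -0.0261  0.009 ] hi [0.3853 0.0038 0.0131]
s7 blue 639 med [0.4694 0.0272 0.0171] lo [0.4455 0.0028 0.0063] hi [0.4941 0.049  0.0189]
   n [0.002 0.006 1.   ] in 470 ctr [0.4699 0.0236 0.0174] size [49.9 34.9] [-0.734  0.68  -0.003] [-0.68  -0.734  0.005]
s7 blade 511 med [0.4371 0.0525 0.0106] lo [0.4151 0.0113 0.0078] hi [0.4843 0.0736 0.0575]
   n [ 0.009  0.009 -1.   ] in 381 ctr [0.4346 0.0542 0.0105] size [25.3 47. ] [-0.682 -0.731 -0.013] [ 0.731 -0.682  0.001]
s7 red 199 med [ 0.3703 -0.0103  0.0105] lo [ 0.3607 -0.0253  0.0077] hi [0.3833 0.004  0.0124]
```

View pics/c7.png

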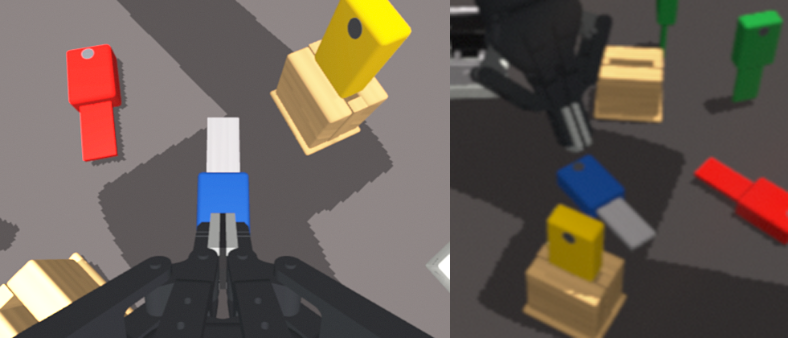

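The gauge hasn't moved (handle at (223,197) left, (590,185) right). The finger tips at (575,145) look well short of it, so I measure the real tip position.

```bash
python3 - <<'E'
from h import *
from scipy.spatial.transform import Rotation as R
for n in('s7','w7'):
    d=load(n); w=cloud(d); s=d['state']; m=R.from_quat(s['orientation']).as_matrix()
    t=(w-s['position'])@m*1000   # tool coords mm
    k=(abs(t[...,0])<14)&(abs(t[...,1])<25)&(t[...,2]>-80)&(t[...,2]<40)&(w[...,2]>.024)
    p=t[k];c=d['pixels'][k]
    print(n,len(p))
    for a in range(-80,40,8):
        j=(p[:,2]>=a)&(p[:,2]<a+8)
        if j.sum(): print(a,j.sum(),'x',np.percentile(p[j,0],[3,97]).round(0),'y',np.percentile(p[j,1],[3,97]).round(0),c[j].mean(0).round())
E
```

```text
s7 480
-80 95 x [-12.  14.] y [-13.   3.] [52. 53. 53.]
-72 103 x [-13.  13.] y [-12.   5.] [65. 67. 66.]
-64 100 x [-13.  13.] y [-12.   5.] [64. 65. 64.]
-56 97 x [-13.  13.] y [-12.   5.] [68. 69. 69.]
-48 72 x [-11.  11.] y [-12.   6.] [78. 79. 78.]
-40 13 x [-7.  6.] y [-10.   6.] [74. 74. 73.]
w7 3160
-80 957 x [-6.  8.] y [-12.  10.] [100. 100. 101.]
-72 760 x [-13.  13.] y [-11.  -6.] [92. 93. 94.]
-64 672 x [-13.  13.] y [-11.  -6.] [93. 94. 95.]
-56 579 x [-12.  13.] y [-11.  -6.] [91. 93. 95.]
-48 192 x [-10.  11.] y [-11.  -6.] [110. 112. 118.]
```

```bash
python3 - <<'E'
from h import *
from scipy.spatial.transform import Rotation as R
for n in('s7','w7','w5','w1','w2','w3'):
    d=load(n); w=cloud(d); s=d['state']; m=R.from_quat(s['orientation']).as_matrix()
    t=(w-s['position'])@m*1000
    k=(abs(t[...,0])<60)&(abs(t[...,1])<14)&(t[...,2]>-75)&(t[...,2]<20)&(w[...,2]>.024)&(d['pixels'].max(-1).astype(int)-d['pixels'].min(-1)<25)
    p=t[k]; h=np.histogram(p[:,2],np.arange(-64,0,4))[0]
    print(n,round(s['width'],2),len(p),'max z pct',np.percentile(p[:,2],[90,98,99.5]).round(1),h, 'x',np.percentile(p[:,0],[1,99]).round())
E
```

```text
s7 -0.0 432 max z pct [-44.1 -39.6 -38.5] [51 52 48 51 43 29 13  0  0  0  0  0  0  0  0] x [-14.  13.]
w7 -0.01 2314 max z pct [-49.4 -45.3 -44. ] [340 330 302 246 143  14   0   0   0   0   0   0   0   0   0] x [-13.  13.]
w5 0.75 3782 max z pct [-51.6 -47.1 -45.5] [560 506 469 306 116   0   0   0   0   0   0   0   0   0   0] x [-46.  44.]
w1 0.74 3762 max z pct [-51.5 -47.4 -45.7] [564 502 449 321 102   0   0   0   0   0   0   0   0   0   0] x [-46.  44.]
w2 0.16 3416 max z pct [10.8 11.6 11.9] [415 347 345 280 188  21   0   0   1   1   0   1   0   0   0] x [-21.  19.]
w3 -0.0 2414 max z pct [-48.5 -44.5 -43.3] [364 330 307 281 179  29   0   0   0   0   0   0   0   0   0] x [-14.  13.]
```

The real finger tips lie about 40 mm behind the reported TCP, which explains both misses: the first grip only pinched the handle's top edge. I check where the body begins, then open and back off.

```bash
python3 - <<'E'
from h import *
from scipy.spatial.transform import Rotation as R
d=load('s7'); w=cloud(d); s=d['state']; m=R.from_quat(s['orientation']).as_matrix()
t=(w-s['position'])@m*1000
k=(abs(t[...,0])<70)&(abs(t[...,1])<60)&(t[...,2]>-180)&(t[...,2]<-30)&(w[...,2]>.06)&(d['pixels'].max(-1)<110)
p=t[k]
for a in range(-180,-30,10):
    j=(p[:,2]>=a)&(p[:,2]<a+10)
    if j.sum()>3: print(a,j.sum(),'x',np.percentile(p[j,0],[2,98]).round(0),'y',np.percentile(p[j,1],[2,98]).round(0))
E
```

```text
-180 370 x [-28.  36.] y [-38.   4.]
-170 293 x [-34.  36.] y [-37.   5.]
-160 354 x [-36.  38.] y [-13.   5.]
-150 392 x [-39.  41.] y [-20.   5.]
-140 457 x [-53.  56.] y [-20.   4.]
-130 508 x [-59.  60.] y [-18.   6.]
-120 399 x [-54.  56.] y [-18.   9.]
-110 381 x [-43.  47.] y [-18.  12.]
-100 335 x [-37.  39.] y [-13.  10.]
-90 246 x [-30.  31.] y [-14.   8.]
-80 113 x [-14.  14.] y [-13.   6.]
-70 110 x [-14.  13.] y [-12.   5.]
-60 47 x [-14.  13.] y [-12.  -5.]
```

jog_arm --offset '[[0,0,1],[0,0,1],[-0.6,0.6,0],[-0.6,0.5,0],[-0.6,0.5,0],[0,0,0]]' --rotation '[[0,0,0],[0,0,0],[0,0,0],[0,0,0],[0,0,0],[0,0,0]]' --hand '[0.4,0.4,0.4,0.4,0.4,0.4]'

```text
time_s: 6.87
position: [0.4456, 0.0439, 0.0307]
orientation: [0.872, 0.385, -0.122, -0.276]
contact_force: [0.8, 0.6, -0.5]
width: 0.699
```

jog_arm --offset '[[0.27,-0.06,-1.5],[0,0,-1.5],[0,0,-1.2],[0,0,-0.7],[0,0,-0.5],[0,0,0],[0,0,0]]' --rotation '[[0,0,0],[0,0,0],[0,0,0],[0,0,0],[0,0,0],[0,0,0],[0,0,0]]' --hand '[0.4,0.4,0.4,0.4,0.4,0.4,0.4]'

```text
time_s: 7.45
position: [0.4502, 0.0421, -0.0239]
orientation: [0.873, 0.385, -0.122, -0.275]
contact_force: [0.9, 0.4, 0.2]
width: 0.703
```

```bash
python3 st.py; python3 - <<'E'
from pl import *
from scipy.spatial.transform import Rotation as R
d=snap('side','s8'); w=cloud(d); s=d['state']; m=R.from_quat(s['orientation']).as_matrix()
t=(w-s['position'])@m*1000
k=(abs(t[...,0])<60)&(abs(t[...,0])>22)&(abs(t[...,1])<14)&(t[...,2]>-80)&(t[...,2]<-20)&(w[...,2]>.004)
p=t[k]; print(np.histogram(p[:,2],np.arange(-64,-18,4))[0],np.percentile(p,[1,99],axis=0).round(), w[k][:,2].min())
E
```

```text
7.45 pos [ 0.4502  0.0421 -0.0239] w 0.703 F [0.9 0.4 0.2] M [-0.34 -0.44 -0.02]
q [-0.15  0.79  0.08  1.4   0.32  0.5 ] x [ 0.674  0.738 -0.   ] z [-0.424  0.387 -0.819]
[62 60 69 46 36  8  0  0  0  0  0] [[-44. -12. -80.]
 [ 43.  11. -44.]] 0.006844690901896877
```

jog_arm --offset '[[-0.1,0.1,-0.2],[0,0,0],[0,0,0],[0,0,0],[0,0,0],[0,0,0]]' --rotation '[[0,0,0],[0,0,0],[0,0,0],[0,0,0],[0,0,0],[0,0,0]]' --hand '[0.1,-0.2,-0.5,-1,-1,-1]' --grip_force 80

```text
time_s: 8.0
position: [0.45, 0.043, -0.025]
orientation: [0.873, 0.385, -0.121, -0.275]
contact_force: [1.6, -1.5, 5.2]
width: 0.398
```

```bash
python3 st.py
```

```text
8.0 pos [ 0.45   0.043 -0.025] w 0.398 F [ 1.6 -1.5  5.2] M [-0.32 -0.21  0.11]
q [-0.15  0.78  0.08  1.39  0.33  0.5 ] x [0.674 0.738 0.001] z [-0.422  0.387 -0.82 ]
```

jog_arm --offset '[[0,0,0.5],[0,0,1],[0,0,2],[0,0,3],[0,0,3],[0,0,3],[0,0,3],[0,0,2],[0,0,0]]' --rotation '[[0,0,0],[0,0,0],[0,0,0],[0,0,0],[0,0,0],[0,0,0],[0,0,0],[0,0,0],[0,0,0]]' --hand '[-1,-1,-1,-1,-1,-1,-1,-1,-1]'

```text
time_s: 8.75
position: [0.4512, 0.0431, 0.1539]
orientation: [0.873, 0.386, -0.118, -0.273]
contact_force: [0.5, -0.1, -0.9]
width: 0.4
```

```bash
python3 st.py
```

```text
8.75 pos [0.4512 0.0431 0.1539] w 0.4 F [ 0.5 -0.1 -0.9] M [-0.53 -0.54  0.05]
q [-0.15  0.6   0.26  1.75  0.33  0.5 ] x [0.674 0.739 0.005] z [-0.417  0.386 -0.823]
```

jog_arm --offset '[[0.6,-0.8,0.3],[0.6,-0.8,0.3],[0.6,-0.8,0.3],[0.6,-0.8,0.3],[0.6,-0.8,0.3],[0.6,-0.8,0.3],[0.6,-0.8,0],[0.6,-0.8,0],[0.6,-0.8,0],[0.6,-0.8,0],[0.6,-0.8,0],[0.6,-0.8,0]]' --rotation '[[-4.67,-5.11,0],[-4.67,-5.11,0],[-4.67,-5.11,0],[-4.67,-5.11,0],[-4.67,-5.11,0],[-4.67,-5.11,0],[-4.67,-5.11,0],[-4.67,-5.11,0],[-4.67,-5.11,0],[-4.67,-5.11,0],[-4.67,-5.11,0],[-4.67,-5.11,0]]' --hand '[-1,-1,-1,-1,-1,-1,-1,-1,-1,-1,-1,-1]'

```text
time_s: 9.75
position: [0.5205, -0.0528, 0.168]
orientation: [0.835, 0.368, 0.166, 0.375]
contact_force: [0.4, -0.3, -1.6]
width: 0.401
```

```bash
python3 st.py
```

```text
9.75 pos [ 0.5205 -0.0528  0.168 ] w 0.401 F [ 0.4 -0.3 -1.6] M [0.63 0.64 0.07]
q [ 0.34  0.01 -0.7   0.37 -0.72  0.9 ] x [0.674 0.739 0.001] z [ 0.553 -0.503 -0.664]
```

jog_arm --offset '[[0,0,0.5],[0,0,0.5],[0,0,0],[0,0,0],[0,0,0],[0,0,0],[0,0,0],[0,0,0]]' --rotation '[[-4.45,-4.87,0],[0,0,-6.48],[0,0,-6.48],[0,0,-6.48],[0,0,-6.48],[0,0,-6.48],[0,0,0],[0,0,0]]' --hand '[-1,-1,-1,-1,-1,-1,-1,-1]'

```text
time_s: 10.42
position: [0.5219, -0.0524, 0.1735]
orientation: [0.879, 0.137, 0.068, 0.452]
contact_force: [-0.5, -0.3, -1.1]
width: 0.4
```

```bash
python3 st.py; python3 - <<'E'
from pl import *
for c,n in(('side','s9'),('wrist','w9'),('top','t9')): snap(c,n); planes(n,(.3,.65,-.15,.15,.3))
E
```

```text
10.42 pos [ 0.5219 -0.0524  0.1735] w 0.4 F [-0.5 -0.3 -1.1] M [0.93 0.3  0.01]
q [ 0.45  0.39 -0.24  1.14 -0.93  1.81] x [ 0.953  0.303 -0.005] z [ 0.244 -0.776 -0.582]
s9 blue 0
s9 blade 2119 med [0.6057 0.0656 0.0161] lo [ 0.5417 -0.134   0.0061] hi [0.6443 0.1446 0.2539]
   n [ 0.005 -0.001 -1.   ] in 753 ctr [0.6074 0.     0.0146] size [ 80.4 299.5] [-1.    -0.018 -0.005] [-0.018  1.    -0.001]
s9 red 1080 med [0.333 0.012 0.015] lo [ 0.3029 -0.0199  0.0063] hi [0.378  0.0411 0.0189]
w9 blue 9045 med [ 0.509  -0.0126  0.2047] lo [ 0.4936 -0.0181  0.1817] hi [ 0.5247 -0.0077  0.2272]
   n [ 0.304 -0.953 -0.013] in 8669 ctr [ 0.509  -0.0127  0.2041] size [35.  48.8] [-0.953 -0.304  0.005] [-0.009  0.01  -1.   ]
w9 blade 12657 med [ 0.5248 -0.0196  0.1529] lo [ 0.4829 -0.1254  0.0079] hi [0.6307 0.0351 0.2325]
   n [-0.294  0.956  0.016] in 4027 ctr [ 0.5107 -0.0188  0.156 ] size [44.2 24.1] [-0.008  0.015 -1.   ] [-0.956 -0.294  0.003]
w9 red 0
t9 blue 310 med [ 0.5086 -0.0201  0.2292] lo [ 0.4935 -0.0316  0.2066] hi [ 0.5256 -0.0095  0.2313]
   n [0.003 0.043 0.999] in 212 ctr [ 0.5102 -0.0207  0.2294] size [34.7 17.6] [-0.951 -0.309  0.017] [ 0.31 -0.95  0.04]
t9 blade 2362 med [ 0.5993 -0.0678  0.0175] lo [ 0.3943 -0.1464  0.0042] hi [0.6462 0.1371 0.2612]
   n [ 0.014  0.002 -1.   ] in 724 ctr [6.108e-01 1.000e-04 1.640e-02] size [298.7  77.4] [-0.002 -1.    -0.002] [ 1.    -0.002  0.014]
t9 red 761 med [0.3356 0.0082 0.0176] lo [ 0.3036 -0.019   0.0102] hi [0.3786 0.0369 0.0214]
```

The gauge is held upright within 1°, blade end about 0.134 m up. I'm moving above clamp B's mouth.

jog_arm --offset '[[2.56,-2.3,0],[2.56,-2.3,0],[2.56,-2.29,0],[2.56,-2.28,0],[0,0,-2.5],[0,0,-2.5],[0,0,-1.9],[0,0,0],[0,0,0]]' --rotation '[[0,0,-0.62],[0,0,-0.62],[0,0,-0.62],[0,0,-0.62],[0,0,0],[0,0,0],[0,0,0],[0,0,0],[0,0,0]]' --hand '[-1,-1,-1,-1,-1,-1,-1,-1,-1]'

```text
time_s: 11.32
position: [0.6221, -0.1453, 0.1074]
orientation: [0.881, 0.117, 0.059, 0.454]
contact_force: [-0.0, -0.7, -1.0]
width: 0.399
```

```bash
python3 st.py; python3 - <<'E'
from pl import *
for c,n in(('wrist','w10'),('top','t10')): snap(c,n); planes(n,(.55,.69,-.2,-.04,.3))
a=cv2.imread('pics/w10.png'); b=cv2.imread('pics/t10.png')[110:230,270:400]
cv2.imwrite('pics/c10.png',np.hstack([cv2.resize(a,(450,338)),cv2.resize(b,(340,338),interpolation=2)]))
E
```

```text
11.32 pos [ 0.6221 -0.1453  0.1074] w 0.399 F [-0.  -0.7 -1. ] M [ 0.93  0.22 -0.01]
q [ 0.22  0.55 -0.17  0.79 -0.95  1.5 ] x [ 0.966  0.259 -0.002] z [ 0.21  -0.786 -0.581]
w10 blue 9068 med [ 0.612  -0.1044  0.1377] lo [ 0.5963 -0.1093  0.1147] hi [ 0.6278 -0.1001  0.1602]
   n [-0.261  0.965  0.012] in 8694 ctr [ 0.6119 -0.1045  0.1371] size [48.8 35.1] [ 0.004 -0.012  1.   ] [-0.965 -0.261  0.   ]
w10 blade 20240 med [ 0.611  -0.0861  0.0375] lo [ 0.5783 -0.1377  0.0155] hi [ 0.6461 -0.0601  0.1642]
   n [ 0.253 -0.967 -0.02 ] in 5191 ctr [ 0.6122 -0.0701  0.0957] size [ 82.3 162.9] [ 0.967  0.253 -0.02 ] [-0.024  0.014 -1.   ]
w10 red 0
t10 blue 292 med [ 0.6128 -0.1091  0.1624] lo [ 0.5974 -0.1213  0.1292] hi [ 0.6291 -0.0999  0.1651]
   n [-0.027  0.014 -1.   ] in 153 ctr [ 0.6145 -0.1119  0.1631] size [33.8 16.8] [-0.967 -0.253  0.022] [ 0.253 -0.967 -0.02 ]
t10 blade 924 med [ 0.5971 -0.1188  0.0175] lo [ 0.5534 -0.159   0.0091] hi [ 0.6446 -0.0644  0.188 ]
   n [-0.011 -0.001 -1.   ] in 348 ctr [ 0.6152 -0.1125  0.0163] size [70.2 92.7] [-0.97  -0.242  0.011] [ 0.242 -0.97  -0.001]
t10 red 0
```

View pics/c10.png

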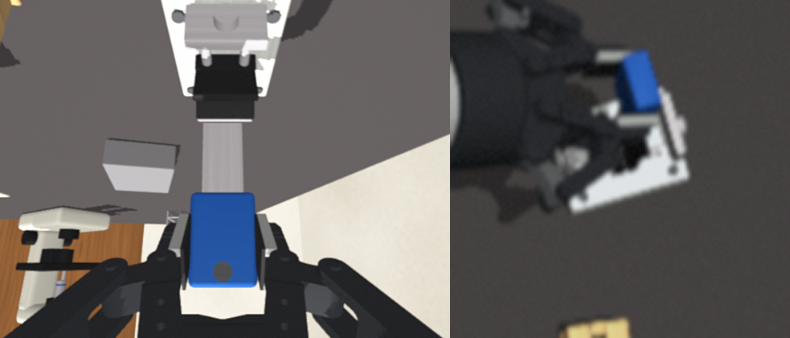

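The wrist view shows the blade directly over the black jaws at (225,100), and the top view agrees to within 1 mm. I'm lowering it slowly and reading the force.

jog_arm --offset '[[0,0,-0.7],[0,0,-0.8],[0,0,-0.8],[0,0,-0.7]]' --rotation '[[0,0,0],[0,0,0],[0,0,0],[0,0,0]]' --hand '[-1,-1,-1,-1]'

```text
time_s: 11.75
position: [0.6237, -0.1445, 0.0762]
orientation: [0.882, 0.116, 0.06, 0.454]
contact_force: [-0.1, -0.2, -0.9]
width: 0.401
```

jog_arm --offset '[[0,0,-0.4],[0,0,-0.4]]' --rotation '[[0,0,0],[0,0,0]]' --hand '[-1,-1]'

```text
time_s: 11.92
position: [0.6234, -0.1447, 0.0679]
orientation: [0.882, 0.117, 0.059, 0.454]
contact_force: [0.7, -0.5, -1.2]
width: 0.398
```

jog_arm --offset '[[0,0,-0.3],[0,0,-0.3]]' --rotation '[[0,0,0],[0,0,0]]' --hand '[-1,-1]'

```text
time_s: 12.08
position: [0.6238, -0.1447, 0.0625]
orientation: [0.882, 0.116, 0.059, 0.454]
contact_force: [-0.4, 1.0, -1.3]
width: 0.402
```

```bash
python3 st.py
```

```text
12.08 pos [ 0.6238 -0.1447  0.0625] w 0.402 F [-0.4  1.  -1.3] M [ 0.85  0.23 -0.03]
q [ 0.22  0.62 -0.2   0.7  -0.95  1.5 ] x [ 0.966  0.259 -0.001] z [ 0.21  -0.786 -0.581]
```

jog_arm --offset '[[0,0,-0.2],[0,0,-0.2]]' --rotation '[[0,0,0],[0,0,0]]' --hand '[-1,-1]'

```text
time_s: 12.25
position: [0.6239, -0.1446, 0.0588]
orientation: [0.882, 0.116, 0.06, 0.454]
contact_force: [0.6, 1.0, -0.9]
width: 0.399
```

```bash
python3 st.py;  python3 - <<'E'
from pl import *
for c,n in(('wrist','w11'),('top','t11')): snap(c,n); planes(n,(.55,.69,-.2,-.04,.3))
E
```

```text
12.25 pos [ 0.6239 -0.1446  0.0588] w 0.399 F [ 0.6  1.  -0.9] M [ 0.83  0.22 -0.01]
q [ 0.22  0.62 -0.2   0.69 -0.95  1.5 ] x [ 0.966  0.259 -0.   ] z [ 0.21  -0.786 -0.581]
w11 blue 9063 med [ 0.6137 -0.1037  0.0891] lo [ 0.5981 -0.1086  0.0661] hi [ 0.6296 -0.0995  0.1117]
   n [ 0.258 -0.966 -0.01 ] in 8646 ctr [ 0.6137 -0.1038  0.0885] size [35.1 48.9] [0.966 0.258 0.   ] [-0.002  0.009 -1.   ]
w11 blade 21019 med [ 0.6081 -0.0721  0.0262] lo [ 0.5744 -0.1257  0.0057] hi [ 0.6446 -0.0591  0.1162]
   n [ 0.261 -0.958 -0.118] in 10046 ctr [ 0.6078 -0.0737  0.0641] size [122.2  73.9] [-0.047  0.109 -0.993] [ 0.964  0.264 -0.017]
w11 red 0
t11 blue 243 med [ 0.6137 -0.1084  0.1123] lo [ 0.5982 -0.1199  0.0745] hi [ 0.6299 -0.1001  0.1149]
   n [-0.016  0.002  1.   ] in 129 ctr [ 0.6143 -0.111   0.113 ] size [17.2 34.2] [ 0.187 -0.982  0.005] [0.982 0.187 0.015]
t11 blade 973 med [ 0.6026 -0.1261  0.0176] lo [ 0.5544 -0.1587  0.0099] hi [ 0.6473 -0.0647  0.1392]
   n [-0.003 -0.021  1.   ] in 335 ctr [ 0.6147 -0.1122  0.0166] size [69.8 92.4] [0.964 0.264 0.008] [-0.264  0.964  0.02 ]
t11 red 0
```

The handle followed the tool all the way (48.6 mm each), and the blade end is about 36 mm deep with |Fz| change under 0.5 N. Clamp B is the slack one, so I take the gauge out and carry it to clamp A.

jog_arm --offset '[[0,0,1],[0,0,1.5],[0,0,2],[0,0,2.0],[0,0,0.5]]' --rotation '[[0,0,0],[0,0,0],[0,0,0],[0,0,0],[0,0,0]]' --hand '[-1,-1,-1,-1,-1]' --grip_force 100

```text
time_s: 12.77
position: [0.6259, -0.1444, 0.1337]
orientation: [0.881, 0.115, 0.063, 0.454]
contact_force: [0.3, -0.7, -0.9]
width: 0.393
```

jog_arm --offset '[[0.05,2.5,0],[0.05,2.5,0],[0.05,2.5,0],[0.05,2.5,0],[0.05,2.5,0],[0.05,2.5,0],[0.05,2.5,0],[0.05,2.5,0],[0.05,2.5,0],[0.02,2.87,0],[0,0,0],[0,0,0]]' --rotation '[[0,0,-2.04],[0,0,-2.04],[0,0,-2.04],[0,0,-2.04],[0,0,-2.04],[0,0,-2.04],[0,0,-2.04],[0,0,-2.04],[0,0,-2.04],[0,0,-2.04],[0,0,0],[0,0,0]]' --hand '[-1,-1,-1,-1,-1,-1,-1,-1,-1,-1,-1,-1]'

```text
time_s: 13.77
position: [0.6288, 0.111, 0.1255]
orientation: [0.888, -0.04, -0.022, 0.457]
contact_force: [-0.1, -0.7, -0.8]
width: 0.393
```

```bash
python3 st.py;  python3 - <<'E'
from pl import *
for c,n in(('wrist','w12'),('top','t12')): snap(c,n); planes(n,(.56,.70,.05,.23,.3))
E
```

```text
13.77 pos [0.6288 0.111  0.1255] w 0.393 F [-0.1 -0.7 -0.8] M [ 0.97 -0.12 -0.03]
q [ 0.53  1.1   0.91  2.08 -0.72  2.46] x [ 0.996 -0.091 -0.002] z [-0.075 -0.811 -0.581]
w12 blue 9045 med [0.6338 0.1531 0.1557] lo [0.6175 0.1507 0.1324] hi [0.6499 0.1551 0.1783]
   n [-0.091 -0.996 -0.01 ] in 8584 ctr [0.6337 0.153  0.1551] size [35.4 48.9] [ 0.996 -0.091 -0.001] [ 0.    0.01 -1.  ]
w12 blade 15225 med [0.634  0.1528 0.0412] lo [0.598  0.1057 0.0154] hi [0.6672 0.1903 0.1806]
   n [-0.085 -0.996 -0.041] in 4562 ctr [0.6326 0.1481 0.0715] size [115.3  69.7] [-0.002  0.041 -0.999] [-0.996  0.085  0.006]
w12 red 0
t12 blue 347 med [0.6293 0.1388 0.1803] lo [0.6143 0.1337 0.14  ] hi [0.6473 0.1522 0.1835]
   n [-0.018  0.002  1.   ] in 160 ctr [0.6314 0.1434 0.1815] size [16.9 35. ] [ 0.09   0.996 -0.   ] [ 0.996 -0.09   0.018]
t12 blade 1645 med [0.618  0.1448 0.018 ] lo [0.5883 0.0962 0.0045] hi [0.6858 0.2218 0.2129]
   n [-0.008  0.014  1.   ] in 519 ctr [0.6309 0.1441 0.0164] size [94.1 69.4] [ 0.089  0.996 -0.013] [ 0.996 -0.089  0.009]
t12 red 0
```

Aligned over clamp A (gauge (0.6314, 0.1434), base (0.6309, 0.1441), yaws within 0.2°). q4 is near its limit, so I lower a little first and check the joints.

jog_arm --offset '[[0,0.05,-0.8],[0,0,-1.0]]' --rotation '[[0,0,0],[0,0,0]]' --hand '[-1,-1]'

```text
time_s: 14.03
position: [0.6288, 0.1087, 0.1126]
orientation: [0.889, -0.043, -0.021, 0.456]
contact_force: [0.1, 0.3, -1.2]
width: 0.392
```

```bash
python3 st.py
```

```text
14.03 pos [0.6288 0.1087 0.1126] w 0.392 F [ 0.1  0.3 -1.2] M [ 0.98 -0.02  0.01]
q [ 0.53  1.1   0.89  2.04 -0.72  2.46] x [ 0.995 -0.095  0.002] z [-0.076 -0.809 -0.583]
```

jog_arm --offset '[[0,0,-0.5],[0,0,-0.3],[0,0,0]]' --rotation '[[0,0,0],[0,0,0],[0,0,0]]' --hand '[-1,-1,-1]'

```text
time_s: 14.28
position: [0.6279, 0.1087, 0.1023]
orientation: [0.888, -0.042, -0.023, 0.457]
contact_force: [0.4, 0.4, -0.7]
width: 0.393
```

```bash
python3 st.py; python3 - <<'E'
from pl import *
for c,n in(('wrist','w13'),('top','t13')): snap(c,n); planes(n,(.56,.70,.05,.23,.3))
E
```

```text
14.28 pos [0.6279 0.1087 0.1023] w 0.393 F [ 0.4  0.4 -0.7] M [ 0.99 -0.08  0.03]
q [ 0.53  1.11  0.88  2.03 -0.72  2.46] x [ 0.996 -0.095 -0.002] z [-0.078 -0.81  -0.581]
w13 blue 9040 med [0.633  0.1508 0.1325] lo [0.6167 0.1484 0.1092] hi [0.6491 0.1528 0.1551]
   n [-0.096 -0.995 -0.012] in 8548 ctr [0.633  0.1507 0.1319] size [48.9 35.3] [ 0.001  0.012 -1.   ] [-0.995  0.096  0.001]
w13 blade 20086 med [0.6342 0.1735 0.0338] lo [0.5995 0.1222 0.0152] hi [0.6676 0.1934 0.1542]
   n [-0.004  0.002  1.   ] in 5735 ctr [0.6319 0.1442 0.0162] size [94.  69.4] [ 0.093  0.996 -0.002] [-0.996  0.093 -0.004]
w13 red 0
t13 blue 318 med [0.6284 0.1383 0.1559] lo [0.6137 0.1331 0.1164] hi [0.6465 0.1512 0.1591]
   n [-0.009 -0.094  0.996] in 142 ctr [0.6317 0.1422 0.1568] size [34.9 17. ] [-0.997  0.076 -0.001] [-0.076 -0.993 -0.094]
t13 blade 1548 med [0.6167 0.141  0.0178] lo [0.5883 0.096  0.0047] hi [0.6849 0.2218 0.1888]
   n [ 0.004 -0.008 -1.   ] in 503 ctr [0.631  0.1437 0.0165] size [93.1 69.9] [ 0.106  0.994 -0.007] [ 0.994 -0.106  0.005]
t13 red 0
```

jog_arm --offset '[[0,0.2,-0.5],[0,0,-0.7],[0,0,-0.7],[0,0,-0.5]]' --rotation '[[0,0,0],[0,0,0],[0,0,0],[0,0,0]]' --hand '[-1,-1,-1,-1]'

```text
time_s: 14.72
position: [0.6282, 0.1115, 0.0777]
orientation: [0.888, -0.041, -0.022, 0.457]
contact_force: [-0.7, -2.9, 1.6]
width: 0.391
```

jog_arm --offset '[[0,0,-0.4],[0,0,-0.3]]' --rotation '[[0,0,0],[0,0,0]]' --hand '[-1,-1]'

```text
time_s: 14.88
position: [0.6285, 0.1102, 0.073]
orientation: [0.887, -0.041, -0.022, 0.459]
contact_force: [-2.7, -1.8, 15.1]
width: 0.393
```

jog_arm --offset '[[0,0,-0.3],[0,0,-0.3]]' --rotation '[[0,0,0],[0,0,0]]' --hand '[-1,-1]'

```text
time_s: 15.05
position: [0.6293, 0.1107, 0.0699]
orientation: [0.888, -0.041, -0.021, 0.458]
contact_force: [-1.2, -3.7, 7.7]
width: 0.393
```

```bash
python3 st.py
```

```text
15.05 pos [0.6293 0.1107 0.0699] w 0.393 F [-1.2 -3.7  7.7] M [-0.94  0.15 -0.1 ]
q [ 0.53  1.14  0.85  1.98 -0.72  2.47] x [ 0.996 -0.091  0.001] z [-0.074 -0.812 -0.579]
```

Clamp A drags: 8–15 N. I check for slip in the grip before pressing home.

```bash
python3 - <<'E'
from pl import *
for c,n in(('wrist','w14'),): snap(c,n); planes(n,(.56,.70,.05,.23,.3))
E
```

```text
w14 blue 8972 med [0.6342 0.1528 0.1002] lo [0.6179 0.1505 0.0772] hi [0.6502 0.1548 0.1227]
   n [-0.092 -0.996 -0.001] in 8549 ctr [0.634  0.1527 0.0995] size [35.1 48.9] [ 0.996 -0.092  0.004] [ 0.004  0.001 -1.   ]
w14 blade 20804 med [0.6358 0.1861 0.0257] lo [0.6004 0.1266 0.0059] hi [0.6684 0.1936 0.122 ]
   n [-0.094 -0.988 -0.123] in 9659 ctr [0.637  0.1825 0.0684] size [ 69.8 130.9] [-0.995  0.092  0.025] [ 0.014 -0.125  0.992]
w14 red 0
```

jog_arm --offset '[[0,0,-0.3],[0,0,-0.3],[0,0,-0.3],[0,0,-0.3]]' --rotation '[[0,0,0],[0,0,0],[0,0,0],[0,0,0]]' --hand '[-1,-1,-1,-1]'

```text
time_s: 15.43
position: [0.6293, 0.1105, 0.0564]
orientation: [0.888, -0.041, -0.021, 0.458]
contact_force: [-2.2, -0.6, 25.0]
width: 0.394
```

```bash
python3 st.py;python3 - <<'E'
from pl import *
for c,n in(('wrist','w15'),): snap(c,n); planes(n,(.56,.70,.05,.23,.3))
E
```

```text
15.43 pos [0.6293 0.1105 0.0564] w 0.394 F [-2.2 -0.6 25. ] M [-3.87  0.67 -0.36]
q [ 0.53  1.15  0.84  1.95 -0.72  2.47] x [ 0.996 -0.092  0.001] z [-0.075 -0.812 -0.579]
w15 blue 8988 med [0.6342 0.1525 0.0867] lo [0.6179 0.1502 0.0637] hi [0.6503 0.1546 0.1092]
   n [-0.088 -0.996 -0.006] in 8540 ctr [0.634  0.1525 0.0862] size [35.1 49.1] [-0.996  0.088  0.001] [-0.001  0.006 -1.   ]
w15 blade 19432 med [0.6363 0.187  0.023 ] lo [0.6007 0.1305 0.0056] hi [0.6693 0.1937 0.1105]
   n [0.095 0.987 0.13 ] in 10034 ctr [0.6371 0.183  0.0617] size [ 69.7 118.1] [ 0.995 -0.093 -0.028] [-0.015  0.132 -0.991]
w15 red 0
```

jog_arm --offset '[[0,0,-0.05],[0,0,0]]' --rotation '[[0,0,0],[0,0,0]]' --hand '[-1,-1]'

```text
time_s: 15.65
position: [0.6293, 0.1107, 0.0565]
orientation: [0.888, -0.041, -0.021, 0.458]
contact_force: [-0.8, -2.1, 9.3]
width: 0.391
```

```bash
python3 st.py;python3 - <<'E'
from pl import *
snap('wrist','w16'); planes('w16',(.56,.70,.05,.23,.3))
E
```

```text
15.65 pos [0.6293 0.1107 0.0565] w 0.391 F [-0.8 -2.1  9.3] M [-1.26  0.21 -0.13]
q [ 0.53  1.15  0.84  1.95 -0.72  2.47] x [ 0.996 -0.092  0.001] z [-0.074 -0.812 -0.58 ]
w16 blue 8960 med [0.6342 0.1527 0.0868] lo [0.6179 0.1504 0.0637] hi [0.6503 0.1548 0.1093]
   n [0.092 0.996 0.003] in 8545 ctr [0.634  0.1527 0.086 ] size [48.9 35.2] [-0.002 -0.002  1.   ] [ 0.996 -0.092  0.002]
w16 blade 19368 med [0.6363 0.187  0.0229] lo [0.6008 0.1302 0.0055] hi [0.6692 0.1938 0.1103]
   n [-0.09  -0.989 -0.115] in 10083 ctr [0.643  0.183  0.0624] size [128.   69.5] [-0.131  0.126 -0.983] [ 0.987 -0.073 -0.14 ]
w16 red 0
```

jog_arm --offset '[[0,0,-0.1],[0,0,-0.1]]' --rotation '[[0,0,0],[0,0,0]]' --hand '[-1,-1]'

```text
time_s: 15.87
position: [0.6294, 0.1105, 0.0564]
orientation: [0.888, -0.041, -0.02, 0.459]
contact_force: [-5.1, -0.5, 18.7]
width: 0.39
```

```bash
python3 st.py;python3 - <<'E'
from pl import *
snap('wrist','w17'); planes('w17',(.56,.70,.05,.23,.3)); python=0
E
```

```text
15.87 pos [0.6294 0.1105 0.0564] w 0.39 F [-5.1 -0.5 18.7] M [-2.63  0.81 -0.63]
q [ 0.53  1.15  0.84  1.95 -0.72  2.47] x [ 0.996 -0.091  0.001] z [-0.074 -0.812 -0.579]
w17 blue 9012 med [0.6342 0.1527 0.0869] lo [0.618  0.1503 0.0637] hi [0.6503 0.1546 0.1095]
   n [-0.093 -0.996 -0.004] in 8545 ctr [0.6342 0.1526 0.0862] size [48.8 34.9] [ 0.01  -0.005  1.   ] [ 0.996 -0.092 -0.011]
w17 blade 19372 med [0.6363 0.187  0.0229] lo [0.6007 0.1309 0.0055] hi [0.6691 0.1937 0.1099]
   n [0.096 0.986 0.136] in 9963 ctr [0.6357 0.1836 0.0561] size [105.2  69.8] [ 0.013  0.136 -0.991] [-0.995  0.097 -0.   ]
w17 red 0
```

Commanding 2.5 mm further gave no motion and the force rose, so the blade is on its stop. I unload, release and back out along the tool axis.

jog_arm --offset '[[0,0,0.1],[0,0,0.1],[0,0,0],[0,0,0],[0,0,0],[0,0,0]]' --rotation '[[0,0,0],[0,0,0],[0,0,0],[0,0,0],[0,0,0],[0,0,0]]' --hand '[-1,-1,-0.1,0.1,0.3,0.3]'

```text
time_s: 16.42
position: [0.6283, 0.1118, 0.0527]
orientation: [0.888, -0.042, -0.022, 0.457]
contact_force: [0.0, -0.1, -0.3]
width: 0.643
```

jog_arm --offset '[[0.07,0.8,0.6],[0.14,1.6,1.2],[0.2,2,1.5],[0.2,2,1.5],[0,0,2],[0,0,2],[0,0,0],[0,0,0]]' --rotation '[[0,0,0],[0,0,0],[0,0,0],[0,0,0],[0,0,0],[0,0,0],[0,0,0],[0,0,0]]' --hand '[0.3,0.3,0.3,0.3,0.3,0.3,0.3,0.3]'

```text
time_s: 17.08
position: [0.6201, 0.1605, 0.1332]
orientation: [0.893, -0.037, -0.011, 0.449]
contact_force: [-0.1, -0.0, -0.5]
width: 0.648
```

```bash
python3 st.py; python3 - <<'E'
from pl import *
for c,n in(('wrist','w18'),('top','t18'),('side','s18')): snap(c,n); planes(n,(.56,.70,.05,.23,.2))
a=cv2.imread('pics/t18.png'); b=cv2.imread('pics/s18.png')
cv2.imwrite('pics/c18.png',np.hstack([cv2.resize(a[100:300,120:400],(400,286)),cv2.resize(b[120:400,80:420],(400,286))]))
E
```

```text
17.08 pos [0.6201 0.1605 0.1332] w 0.648 F [-0.1 -0.  -0.5] M [ 0.8 -0.  -0. ]
q [ 0.6   1.13  1.02  2.15 -0.69  2.51] x [ 0.997 -0.075  0.014] z [-0.052 -0.801 -0.597]
w18 blue 4122 med [0.6336 0.1525 0.0893] lo [0.6174 0.1426 0.0642] hi [0.6502 0.1546 0.1111]
   n [-0.095 -0.995 -0.006] in 3589 ctr [0.634  0.1527 0.0867] size [49.6 35.1] [ 0.006 -0.007  1.   ] [ 0.995 -0.095 -0.006]
w18 blade 10522 med [0.6346 0.1872 0.0199] lo [0.5935 0.1151 0.0061] hi [0.6668 0.2265 0.1742]
   n [-0.09  -0.989 -0.113] in 4111 ctr [0.6359 0.1882 0.0231] size [38.5 69.6] [ 0.009  0.113 -0.994] [-0.996  0.091  0.002]
w18 red 0
t18 blue 325 med [0.6283 0.1413 0.109 ] lo [0.6147 0.135  0.0488] hi [0.6473 0.1521 0.113 ]
   n [ 0.009 -0.076 -0.997] in 123 ctr [0.6323 0.1448 0.1111] size [34.3 17.2] [-0.997  0.07  -0.014] [ 0.071  0.995 -0.075]
t18 blade 1563 med [0.6193 0.1433 0.0176] lo [0.5883 0.0959 0.0046] hi [0.6626 0.214  0.1847]
   n [-0.022 -0.011 -1.   ] in 497 ctr [0.6315 0.1436 0.0158] size [93.2 70.5] [ 0.09   0.996 -0.013] [ 0.996 -0.09  -0.021]
t18 red 0
s18 blue 227 med [0.6147 0.1511 0.0792] lo [0.5814 0.1404 0.0635] hi [0.6239 0.2051 0.1642]
   n [-0.982  0.187 -0.008] in 161 ctr [0.6146 0.1476 0.0816] size [15.2 43.1] [ 0.187  0.979 -0.082] [0.007 0.082 0.997]
s18 blade 2190 med [0.6142 0.1586 0.015 ] lo [0.5942 0.1027 0.0065] hi [0.6538 0.1914 0.0409]
   n [ 0.005 -0.002  1.   ] in 919 ctr [0.6298 0.1434 0.014 ] size [70.  94.5] [ 0.996 -0.094 -0.005] [-0.094 -0.996 -0.001]
s18 red 0
```

View pics/c18.png

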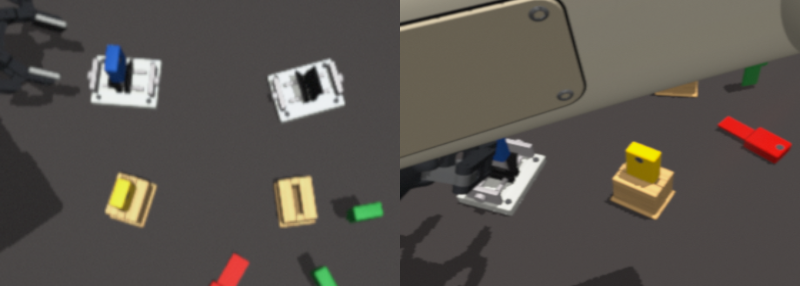

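Top view: blue gauge upright in clamp A at (115,62), clamp B empty, yellow still in its stand at (122,193), gripper clear. q4 sits at its limit, so I ease it off before handing in.

jog_arm --offset '[[-0.3,0.5,-0.8],[-0.3,0.5,-0.8],[0,0,0],[0,0,0]]' --rotation '[[0,0,0],[0,0,0],[0,0,0],[0,0,0]]' --hand '[0.3,0.3,0.3,0.3]'

```text
time_s: 17.57
position: [0.6135, 0.1705, 0.1137]
orientation: [0.892, -0.035, -0.012, 0.45]
contact_force: [0.6, 0.3, 0.8]
width: 0.651
```

```bash
python3 st.py; python3 - <<'E'
from pl import *
print(sense()['q'].round(4))
snap('wrist','w19'); planes('w19',(.56,.70,.05,.23,.2))
E
```

```text
17.57 pos [0.6135 0.1705 0.1137] w 0.651 F [0.6 0.3 0.8] M [ 0.76 -0.06  0.06]
q [ 0.61  1.15  1.    2.13 -0.68  2.52] x [ 0.997 -0.074  0.01 ] z [-0.054 -0.803 -0.594]
[ 0.613   1.1487  1.0027  2.1302 -0.6756  2.5204]
w19 blue 4034 med [0.6335 0.1526 0.0885] lo [0.6171 0.1448 0.0644] hi [0.6501 0.1547 0.1111]
   n [-0.091 -0.996 -0.001] in 3569 ctr [0.6338 0.1527 0.0867] size [35.1 48.8] [ 0.996 -0.091  0.003] [ 0.003  0.001 -1.   ]
w19 blade 9162 med [0.633  0.187  0.0185] lo [0.5887 0.1139 0.0058] hi [0.6659 0.2244 0.144 ]
   n [-0.09 -0.99 -0.11] in 3992 ctr [0.6362 0.1882 0.023 ] size [69.8 38.3] [ 0.996 -0.091  0.   ] [-0.01  -0.109  0.994]
w19 red 0
```

```bash
python3 -c "
from bench import hand_in
print(hand_in())"
```

```text
the job is handed in; nothing more can be done
None
```

The blue gauge is standing upright and released, blade fully home, in the clamp whose jaws drag: the left one, at about (0.631, 0.144). I handed the job in at about 17.6 s of the 48 s.

- **First grip failed:** the finger tips turned out to be about 40 mm short of the reported TCP. My first grip only pinched the top edge of the handle, and the gauge came out of its stand and fell. It probably also knocked over the red look-alike, which now lies flat on the bench. A second try closed on nothing. I then measured the real tips and picked the gauge up lying down. I gripped it across its 36 mm side, not the 18 mm stated, and swung it upright.
- **Slack clamp:** in the right clamp, at about (0.615, -0.112), the blade went about 36 mm deep with the vertical force staying within about 0.5 N. The handle followed the tool exactly, so it was not slipping in the grip.
- **Dragging clamp:** in the left clamp I felt about 8–15 N of drag past 23 mm. At the bottom, commanding 2.5 mm more gave no movement and the force rose, so the blade was on its stop. The peak reading was 25 N.
- **Last checks:** after release the handle was vertical, within about 0.2° by the wrist camera. Its centre was at z = 0.0867 by that camera, which reads about 1 mm high; home is 0.085. The coarser top-camera and side-camera fits suggested a few degrees of lean, which I put down to few pixels.
- **Clear of everything:** the contact force was near zero, the gripper was clear, and the yellow gauge was still in its stand.
- **Joint limit:** joint 4 read 2.15 rad, its limit, during the retreat. I eased it back to 2.13 before handing in, and I can't rule out that it touched the limit.

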